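Free the stuck sample pots and stand them behind the guard bar

TASK

The steel sample pots have stuck in their white outer cups: take each one by its rim, twist it until its ears come out from under the hooks and draw it up, then stand it upright on the narrow raised shelf, centred across the shelf's depth. Once every pot stands there, lay the loose guard bar in the two forks along the front of the shelf, down in both forks and sticking out equally at both ends, and leave the jar, scissors and forceps where they are.

Things in the scene. Friction and masses are not known exactly. Their poses are not given: they have to be found in the camera images.
- shelf: Fixed narrow raised shelf on two legs. Origin at table level under the middle of the plate; y along the shelf, x across it (-x is the front), z up. Plate 76 mm deep (x), 300 mm long (y), 12 mm thick, upper face bare, 90 mm above the table. At the front two forks, part of the shelf, at x = -80 mm, y = +130 and -130 mm, each 14 mm wide, tips 163 mm above the table
- shelf_top (a point): Middle of the shelf plate's upper face (90 mm up); axes as the shelf's. A standing pot has its origin at this height
- bar_seat (a point): Point midway between the two forks at the height of their seats, 145 mm above the table; axes as the shelf's. The fork openings are 26 mm wide (x) at the seat, a little wider at the tips, 18 mm deep. A bar lying home in both forks has its origin here (within the play) and its y along the shelf's y, either way round
- bar: Loose plain aluminium guard bar, 290 mm long (y) by 12 mm wide (x) by 16 mm high (z), 0.15 kg; origin at the centre of its underside. Starts lying on the table in front of the shelf
- cup0: Fixed white plastic outer cup, may be empty. 80 mm outside, 72 mm inside diameter, wall 54 mm high, inner floor 6 mm above the table. Origin at table level on its axis, z up; a hook stands at its +x and its -x side. Two sprung rubber pads in the wall at +y and -y, 30 mm up, squeeze the nested pot with about 3 N each
- cup0_hooks (a point): Point on the cup's axis level with the undersides of the hooks' lips, 66 mm up; axes as the cup's. Hook posts 45 to 51 mm from the axis at +x and -x, 14 mm wide, 71 mm high, lips reaching in to 36.5 mm. The nested pot's ears lie under the lips (play 3 mm): a straight pull holds fast. Turned 0.5 rad or more from the cup's heading, either way, they clear and the pot draws up against the pads (2 to 8 N)
- pot0: Loose steel sample pot (None if absent), open-topped, 90 mm high, 0.13 to 0.21 kg; outside diameter 68 mm at the rim, 66 at 12 mm up, 56 at the base; wall 3 mm. Origin at the centre of its underside, z up. Two ears at +x and -x, 10 mm wide, reaching 42 mm from the axis, 52 to 57 mm above its base. Starts nested in the cup of its number, headings within 0.08 rad, rim 25 mm above the hooks
- pot0_rim (a point): Centre of the mouth of pot 0, level with its rim, 90 mm above its base
- cup1: Fixed white plastic outer cup, may be empty. 80 mm outside, 72 mm inside diameter, wall 54 mm high, inner floor 6 mm above the table. Origin at table level on its axis, z up; a hook stands at its +x and its -x side. Two sprung rubber pads in the wall at +y and -y, 30 mm up, squeeze the nested pot with about 3 N each
- cup1_hooks (a point): Point on the cup's axis level with the undersides of the hooks' lips, 66 mm up; axes as the cup's. Hook posts 45 to 51 mm from the axis at +x and -x, 14 mm wide, 71 mm high, lips reaching in to 36.5 mm. The nested pot's ears lie under the lips (play 3 mm): a straight pull holds fast. Turned 0.5 rad or more from the cup's heading, either way, they clear and the pot draws up against the pads (2 to 8 N)
- pot1: Loose steel sample pot (None if absent), open-topped, 90 mm high, 0.13 to 0.21 kg; outside diameter 68 mm at the rim, 66 at 12 mm up, 56 at the base; wall 3 mm. Origin at the centre of its underside, z up. Two ears at +x and -x, 10 mm wide, reaching 42 mm from the axis, 52 to 57 mm above its base. Starts nested in the cup of its number, headings within 0.08 rad, rim 25 mm above the hooks
- pot1_rim (a point): Centre of the mouth of pot 1, level with its rim, 90 mm above its base
- cup2: Fixed white plastic outer cup, may be empty. 80 mm outside, 72 mm inside diameter, wall 54 mm high, inner floor 6 mm above the table. Origin at table level on its axis, z up; a hook stands at its +x and its -x side. Two sprung rubber pads in the wall at +y and -y, 30 mm up, squeeze the nested pot with about 3 N each
- cup2_hooks (a point): Point on the cup's axis level with the undersides of the hooks' lips, 66 mm up; axes as the cup's. Hook posts 45 to 51 mm from the axis at +x and -x, 14 mm wide, 71 mm high, lips reaching in to 36.5 mm. The nested pot's ears lie under the lips (play 3 mm): a straight pull holds fast. Turned 0.5 rad or more from the cup's heading, either way, they clear and the pot draws up against the pads (2 to 8 N)
- pot2: Loose steel sample pot (None if absent), open-topped, 90 mm high, 0.13 to 0.21 kg; outside diameter 68 mm at the rim, 66 at 12 mm up, 56 at the base; wall 3 mm. Origin at the centre of its underside, z up. Two ears at +x and -x, 10 mm wide, reaching 42 mm from the axis, 52 to 57 mm above its base. Starts nested in the cup of its number, headings within 0.08 rad, rim 25 mm above the hooks
- pot2_rim (a point): Centre of the mouth of pot 2, level with its rim, 90 mm above its base
- jar: Loose bystander: closed clear jar, 48 mm diameter, 60 mm high; origin under its centre; to be left where it is
- scissors: Loose bystander: steel scissors about 160 mm long lying flat; to be left where it is
- forceps: Loose bystander: steel forceps 130 mm long lying flat; to be left where it is

How it is judged (in metres and radians):
On the way:
1. every pot stands upright and released on the shelf while the guard bar is not yet in its forks (x of pot0 in the frame of shelf_top between -0.014 and 0.014 m and y of pot0 in the frame of shelf_top between -0.135 and 0.135 m and z of pot0 in the frame of shelf_top between -0.006 and 0.006 m and angle between each of pot0, pot1, pot2's own z axis and vertical below 0.1 rad and linear speed of each of pot0, pot1, pot2 below 0.03 m/s and x of pot1 in the frame of shelf_top between -0.014 and 0.014 m and y of pot1 in the frame of shelf_top between -0.135 and 0.135 m and z of pot1 in the frame of shelf_top between -0.006 and 0.006 m and x of pot2 in the frame of shelf_top between -0.014 and 0.014 m and y of pot2 in the frame of shelf_top between -0.135 and 0.135 m and z of pot2 in the frame of shelf_top between -0.006 and 0.006 m and distance between bar and bar_seat above 0.05 m and contact force between the fingers and pot0 below 0.5 N and contact force between the fingers and pot1 below 0.5 N and contact force between the fingers and pot2 below 0.5 N), for 0.2 s.
At the end, for the whole second after the job is handed in: Every pot present stands upright (within 0.1 rad) and still on the shelf, within 14 mm of its middle line and 135 mm of its centre along it; the guard bar lies still in both forks, level and along the shelf (within 0.08 rad), its centre within 20 mm of the middle between the forks (x of pot0 in the frame of shelf_top between -0.014 and 0.014 m and y of pot0 in the frame of shelf_top between -0.135 and 0.135 m and z of pot0 in the frame of shelf_top between -0.006 and 0.006 m and angle between each of pot0, pot1, pot2's own z axis and vertical below 0.1 rad and linear speed of each of pot0, pot1, pot2, bar below 0.03 m/s and x of pot1 in the frame of shelf_top between -0.014 and 0.014 m and y of pot1 in the frame of shelf_top between -0.135 and 0.135 m and z of pot1 in the frame of shelf_top between -0.006 and 0.006 m and x of pot2 in the frame of shelf_top between -0.014 and 0.014 m and y of pot2 in the frame of shelf_top between -0.135 and 0.135 m and z of pot2 in the frame of shelf_top between -0.006 and 0.006 m and x of bar in the frame of bar_seat between -0.01 and 0.01 m and y of bar in the frame of bar_seat between -0.02 and 0.02 m and z of bar in the frame of bar_seat between -0.006 and 0.006 m and angle between the y axis of bar and the y axis of shelf, either way round below 0.08 rad and angle between bar's own z axis and vertical below 0.25 rad); the robot touches nothing.
It fails at once if the jar is moved more than 25 mm (distance of jar from where it was at the start of the episode above 0.025 m).
It fails at once if the scissors is moved more than 25 mm (distance of scissors from where it was at the start of the episode above 0.025 m).
It fails at once if the forceps is moved more than 25 mm (distance of forceps from where it was at the start of the episode above 0.025 m).
Of pot0, pot1, pot2 only 2 to 3 are there at a start; the rules pass over those that are not, and their reading is None.
At some moment in a run one of bar may be knocked a few centimetres aside while the robot is not near it.
It also fails if it takes over 208 s, if anything falls off the work surface, if the arm or the gripper's body presses on something with over 40 N, if the wrist force passes 120 N, or if a joint passes its speed limit or range.

ROBOT

A 6-joint arm with a two-finger parallel gripper is mounted at the origin on the work surface. World frame = base frame: x ahead of the robot, y to its left, z up, the work surface at z = 0. Lengths are in mm, angles in rad, forces in N, time in s.
With the tool pointing down it reaches from about 400 to 925 mm from the base axis. Payload 12.5 kg.
Tool frame: the origin (TCP) lies midway between the tips of the shut fingers; the grasp point (between the pads) lies 19 mm behind it; z points along the fingers, x is the direction in which the jaws open and shut, and the axes are right-handed (so a half turn about z gives the same grasp; the last joint's range is limited). The gripper opens to 95 mm and grips with 3 to 60 N. Pads are 20 mm wide; open, the fingers measure 119 mm over their backs; the gripper's body (75 mm by 180 mm) begins 59 mm behind the grasp point.
Start: joints at [-1.228, 0.491, 1.559, -0, 1.092, -0.106], TCP at [271.202, -563.113, 214.661] pointing down, gripper open.
Joint ranges: [-3.1, 3.1], [-0.84, 2.19], [0.05, 2.79], [-1.13, 4.28], [0.06, 2.93], [-2.69, 2.69]. Speed limits (rad/s): [2.22, 2.22, 2.79, 3.14, 3.14, 3.14].

INTERFACE

Orientations are given as a unit quaternion [x, y, z, w].
In Python, from station import bot gives the robot as it stands. The module is installed in compiled form; this text tells all that it offers.
- The arm moves only by the tool carry_out, never from a script. Its arguments are lists of equal length, an entry for each row: "dp": the shift along the tool's x, y, z in mm, a list of three; "twist": the turn about the tool's z in degrees; "jaw": the closure, from 0 (fully open) to 1 (shut). In form: {"dp": [[tx, ty, tz], ...], "twist": [twist, ...], "jaw": [jaw, ...]}. A call has exactly 5 rows; each row is the pose to reach, as a shift and turn from the pose commanded when the call began, along the tool's axes at that moment; what a row does not reach only later rows make up. A row lasts 1/12 s, in which the tool goes at most 41.7 mm and 7.16 degrees, less where a joint would pass 70% of its speed; a pose out of reach is approached as far as the arm can. A call with a gripper value outside its range is refused whole. The fingers move at their own pace and stop on an object; the grip force is fixed at half the most. Time passes only in rows, so rows that repeat a pose let the fingers close, or fill a call up. It gives the time, the measured TCP pose, the force and the opening at its end, in the units of the state.
- bot.read_state(): the state, without advancing time (a new reading comes with each control period).
- bot.snapshot(name): name is "side" or "top"; returns (picture, depth): 384x512x3 uint8, red, green, blue; 384x512 float32, mm along the optical axis (not along the pixel's ray), 0 where there is no reading.
- bot.camera_model(name): a dict with "mtx" (3x3 intrinsics, pixels), "R" (3x3) and "t" (3): a world point X has camera coordinates R X + t. Camera axes: x right, y down, z forward; pixel columns grow to the right and rows downward; lengths in mm; the calibration is good to about 2 mm. A picture is of the moment at which its call begins. camera_model takes no time and is no camera call.
- bot.finish_job(): hands the job in, once; it reports no verdict.
Trained networks look in the newest picture that a camera, given by its name, has taken for a name from the list of things; names that differ only in an ending like _2 or _b are one class to them, and where a whole thing is asked for, a point or a joint stands for the part that bears it (a point fixed in the world has none). Each returns a list of dicts, best first, with "score" (0 to 1); they miss things now and then, are a little off and sometimes report something else, mostly with a low value. They report only what shows in the picture. A call takes as long as a camera call.
- bot.recognise(camera, name): "position" ([x, y, z] in mm, in world coordinates, good to about 4 mm: the middle of the surface that is visible of it).
- bot.outline_of(camera, name): "pixels" (384x512 bool, what is visible of it).
The state is a dict: "time_s": time; "q": joint angles; "dq": joint speeds; "joint_torque": joint torques, N m; "tool_pos": TCP position; "eef_rot": TCP orientation; "force": force on the tool from outside, world axes, zero at the start; "moment": the same for the moment, N m; "gripper_width": finger opening in mm.
Only numpy, scipy, OpenCV 4.12 (cv2) and the standard library are available. Lean on these libraries where they do the work, as an engineer would, in place of code of your own. Each camera call takes 0.05 s, during which the arm holds its last target. There are 200 camera calls.

## Working session

There is one attempt and no reset: what is moved stays moved. The work goes in short steps, Python scripts to look and compute and a tool call to move; the robot and the scene stay as the last step left them, time stands still between calls to the robot, and variables do not carry over. Pictures are saved under pics/ and viewed, about 12 in all and at most 16, crops included, and the job is handed in when it is done.

Besides the shell and the picture viewer there is one more tool, called by a JSON object that holds its "name" and its "arguments", one argument or row to a line. carry_out: Moves the arm, as the interface text tells. Its arguments: {"type":"object","properties":{"dp":{"type":"array"},"twist":{"type":"array"},"jaw":{"type":"array"}},"required":["dp","twist","jaw"]}

```bash
mkdir -p pics; cat > h.py <<'E'
import numpy as np, cv2
from station import bot
from scipy.spatial.transform import Rotation as Rn
def cloud(name,depth):
    m=bot.camera_model(name); K=np.array(m["mtx"]);R=np.array(m["R"]);t=np.array(m["t"])
    v,u=np.mgrid[:384,:512]
    P=np.stack([(u-K[0,2])/K[0,0]*depth,(v-K[1,2])/K[1,1]*depth,depth],-1)
    return (P-t)@R
def proj(name,X):
    m=bot.camera_model(name); c=np.asarray(X)@np.array(m["R"]).T+np.array(m["t"]); p=c@np.array(m["mtx"]).T
    return p[...,:2]/p[...,2:]
def local(target):
    s=bot.read_state(); R=Rn.from_quat(s["eef_rot"]).as_matrix()
    return R.T@(np.asarray(target)-s["tool_pos"])
E
python3 - <<'E'
from h import *
np.set_printoptions(precision=1,suppress=True)
s=bot.read_state();print(s)
for c in("top","side"):
    im,d=bot.snapshot(c);cv2.imwrite(f"pics/{c}0.png",im[:,:,::-1]);np.save(f"{c}0.npy",d)
    m=bot.camera_model(c);print(c,-np.array(m["R"]).T@m["t"],np.array(m["R"])[2])
    for n in("shelf","bar","cup0","pot0","pot0_rim","jar","scissors","forceps"):
        print(n,[(np.round(r["position"]),round(r["score"],2)) for r in bot.recognise(c,n)])
E
```

```text
{'time_s': 0.0, 'q': array([-1.2,  0.5,  1.6, -0. ,  1.1, -0.1]), 'dq': array([ 0.,  0., -0.,  0., -0., -0.]), 'joint_torque': array([  0. , -61.3, -25.8,   0.1,   0. ,  -0. ]), 'tool_pos': array([ 271.1, -562.9,  214.1]), 'eef_rot': array([ 0.8, -0.5, -0. , -0. ]), 'force': array([ 0.1, -0.8, -0.6]), 'moment': array([-0.,  0., -0.]), 'gripper_width': 94.91480520602943}
top [ 417.4  -69.6 1061.1] [ 0.1 -0.  -1. ]
shelf [(array([624., 185.,  91.]), 0.6)]
bar [(array([435., 203.,  16.]), 0.79), (array([ 360., -350.,    7.]), 0.7)]
cup0 [(array([ 446., -117.,    4.]), 0.97), (array([ 593., -139.,    8.]), 0.93), (array([ 537., -274.,   22.]), 0.91)]
pot0 [(array([ 453., -127.,   11.]), 0.97), (array([ 624., -153.,   37.]), 0.73), (array([529., -44.,  61.]), 0.32)]
pot0_rim [(array([ 555., -306.,   48.]), 0.8)]
jar [(array([530., -40.,  61.]), 0.61)]
scissors [(array([ 358., -349.,    9.]), 0.55)]
forceps [(array([ 689., -270.,   -4.]), 0.56)]
side [ 471.8 -894.6  733.3] [ 0.1  0.8 -0.6]
shelf [(array([614.,  83.,  95.]), 0.73)]
bar [(array([431., 174.,  16.]), 0.52), (array([617.,  80.,  92.]), 0.37)]
cup0 [(array([ 548., -324.,   31.]), 0.76), (array([435., 172.,  15.]), 0.47)]
pot0 [(array([ 623., -163.,   78.]), 0.91), (array([ 453., -137.,   79.]), 0.8), (array([ 550., -289.,   77.]), 0.66), (array([ 544., -322.,   28.]), 0.36)]
pot0_rim [(array([ 552., -287.,   74.]), 0.91), (array([ 612., -187.,   29.]), 0.73)]
jar [(array([532., -53.,  44.]), 0.68)]
scissors [(array([ 360., -355.,    4.]), 0.92), (array([ 623., -162.,   77.]), 0.66), (array([ 458., -159.,   26.]), 0.5)]
forceps [(array([433., 173.,  18.]), 0.75), (array([ 695., -265.,    1.]), 0.66)]
```

View pics/top0.png

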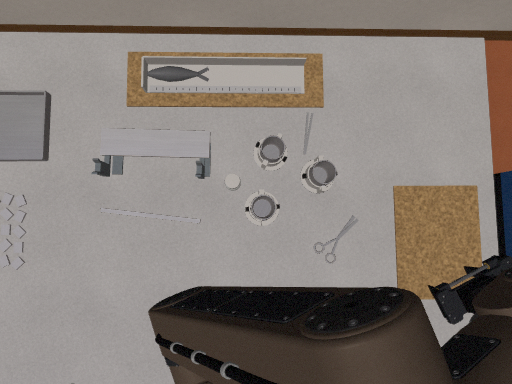

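View pics/side0.png

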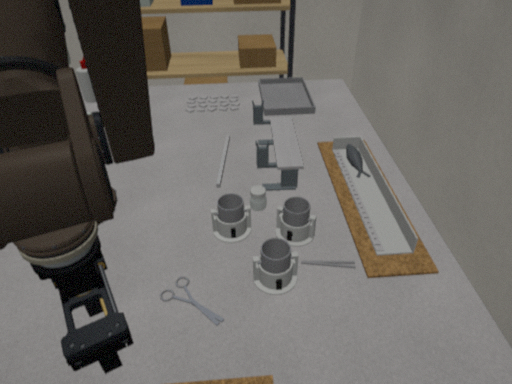

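The top picture shows three cups with pots at px (271,151), (320,174) and (262,207). The jar is at (232,181), the bar at (150,215), the shelf at (155,143) with forks at (102,166) and (203,167), the scissors at (337,240) and the forceps at (308,133). Next I'll fit these precisely.

```bash
cat >> h.py <<'E'
from scipy.optimize import least_squares
def circ(p,r):
    f=least_squares(lambda c:np.hypot(p[:,0]-c[0],p[:,1]-c[1])-r,p.mean(0),loss="soft_l1",f_scale=2);return f.x,np.abs(f.fun).mean()
def rim(P,g,z=96):
    """rim centre from annulus points near guess g"""
    d=np.hypot(P[...,0]-g[0],P[...,1]-g[1]); m=(d<42)&(abs(P[...,2]-z)<5)
    return circ(P[m][:,:2],32.5)+(m.sum(),P[m][:,2].mean())
def rect(P,m):
    r=cv2.minAreaRect(P[m][:,:2].astype(np.float32)); return r
E
python3 - <<'E'
from h import *
np.set_printoptions(precision=1,suppress=True)
C={c:cloud(c,np.load(c+"0.npy")) for c in("top","side")}
for px in[(271,151),(320,174),(262,207)]:
    g=C["top"][px[1],px[0]][:2]
    for c in C:
        P=C[c]
        try:
            a=rim(P,g); g2=a[0]
            a=rim(P,g2); print(c,px,a)
            d=P[...,:2]-a[0]; rr=np.hypot(d[...,0],d[...,1])
            m=(rr>38)&(rr<54)&(abs(P[...,2]-70)<5)
            th=np.arctan2(d[m][:,1],d[m][:,0]); ph=np.angle(np.exp(2j*th).mean())/2
            print("  hooks",m.sum(),np.rad2deg(ph),"R",abs(np.exp(2j*th).mean()), np.unique(np.round(np.rad2deg(th),-1),return_counts=True))
        except Exception as e: print(c,px,e)
for c,P in C.items():
    m=(abs(P[...,2]-90)<6)&(P[...,0]>540)&(P[...,0]<720)&(P[...,1]>20)&(P[...,1]<360)
    print(c,"plate",m.sum(),P[m][:,2].mean(),rect(P,m))
    m=(P[...,2]>150)&(P[...,2]<172)&(P[...,0]>480)&(P[...,0]<640)&(P[...,1]>0)&(P[...,1]<380)
    p=P[m]
    for q in(p[p[:,1]>180],p[p[:,1]<=180]): print("  fork",len(q),q.mean(0),q.min(0),q.max(0))
    m=(abs(P[...,2]-16)<6)&(P[...,0]>380)&(P[...,0]<490)&(P[...,1]>0)&(P[...,1]<370)
    print("  bar",m.sum(),P[m][:,2].mean(),rect(P,m))
    m=(abs(P[...,2]-60)<6)&(abs(P[...,0]-530)<40)&(abs(P[...,1]+42)<35); print("  jar",P[m].mean(0))
E
```

```text
top (271, 151) (array([ 618.2, -153.2]), np.float64(0.8155499041105486), np.int64(83), np.float64(94.52605992897739))
  hooks 40 -28.326832941322113 R 0.9837693535801552 (array([-40., -30., -20., 140., 150., 160.]), array([ 2, 10,  5,  3, 12,  8]))
side (271, 151) (array([ 620.6, -156.5]), np.float64(1.1242352949118852), np.int64(132), np.float64(94.42873888951448))
  hooks 57 -28.194643975457407 R 0.9769017073856273 (array([-40., -30., -20., 140., 150., 160.]), array([ 7, 15,  7,  3, 12, 13]))
top (320, 174) (array([ 549.1, -295.2]), np.float64(0.8781601051238084), np.int64(90), np.float64(94.6665800126608))
  hooks 47 3.9769862462679395 R 0.9809225710992774 (array([-180., -170.,  -10.,   -0.,   10.,  180.]), array([ 4, 12,  2, 10, 11,  8]))
side (320, 174) (array([ 551.2, -298.8]), np.float64(0.9774296944921679), np.int64(172), np.float64(94.64495689912005))
  hooks 75 3.6591719531197566 R 0.9773455207664228 (array([-180., -170.,  -10.,    0.,   10.,  170.,  180.]), array([ 8, 21,  3, 20, 13,  1,  9]))
top (262, 207) (array([ 452.6, -125.6]), np.float64(0.8498785874777705), np.int6
[... 592 characters left out ...]
.5 302.9 159.6] [537.1 296.9 151.1] [576.2 311.  165.9]
  fork 41 [550.3  44.3 159.1] [529.3  36.8 151.2] [568.2  52.  163.7]
  bar 410 14.92771304442917 ((432.9029541015625, 202.1481475830078), (290.5936584472656, 12.022390365600586), 83.04943084716797)
  jar [528.9 -39.4  58.8]
side plate 1341 89.64065726280778 ((607.3825073242188, 173.1787109375), (304.9353332519531, 133.685546875), 89.16670989990234)
  fork 21 [560.4 299.6 158.1] [540.3 292.3 150.1] [577.4 310.9 163.3]
  fork 33 [552.7  39.6 159. ] [531.4  32.8 150.2] [571.7  50.7 164.3]
  bar 200 15.716382187131158 ((434.9394226074219, 196.0556640625), (287.6540832519531, 12.625513076782227), 83.10636901855469)
  jar [531.6 -44.6  59.3]
```

```bash
python3 - <<'E'
from h import *
C={c:cloud(c,np.load(c+"0.npy")) for c in("top","side")}
for c,P in C.items():
    m=(abs(P[...,2]-89)<6)&(P[...,0]>588)&(P[...,0]<720)&(P[...,1]>10)&(P[...,1]<360)
    m=cv2.morphologyEx(m.astype(np.uint8),cv2.MORPH_OPEN,np.ones((5,5)))>0
    r=rect(P,m);print(c,m.sum(),r)
    # edges by binned y
    q=P[m]
    X=[]
    for y in range(40,320,20):
        s=q[abs(q[:,1]-y)<6]
        if len(s)>5:X.append((y,np.percentile(s[:,0],2),np.percentile(s[:,0],98)))
    X=np.array(X);print(np.polyfit(X[:,0],X[:,1:],1), (X[:,2]-X[:,1]).round(0), q[:,1].min(),q[:,1].max())
s=bot.read_state();print(Rn.from_quat(s["eef_rot"]).as_matrix().round(3),s["tool_pos"])
E
```

```text
top 2961 ((630.82177734375, 172.6074981689453), (84.62291717529297, 299.09088134765625), 0.03093263879418373)
[[1.40004329e-02 2.71018879e-02]
 [5.92351120e+02 6.63672592e+02]] [75. 72. 73. 73. 73. 70. 72. 73. 73. 72. 72. 72. 75. 83.] 23.073845669664273 322.1410406597803
side 1218 ((634.63916015625, 170.2600860595703), (309.3618469238281, 76.29560089111328), 88.5175552368164)
[[1.71403736e-02 2.77442240e-02]
 [5.96959114e+02 6.66007053e+02]] [72. 68. 67. 68. 71. 72. 72. 73. 71. 72. 70. 75. 71. 71.] 15.008242923699601 325.6167454976211
[[ 0.434 -0.901  0.   ]
 [-0.901 -0.434 -0.   ]
 [ 0.    -0.    -1.   ]] [ 271.21785528 -563.11700416  214.66503266]
```

```bash
cat >> h.py <<'E'
def to(x,y,z,yaw):
    s=bot.read_state(); R=Rn.from_quat(s["eef_rot"]).as_matrix(); cy=np.degrees(np.arctan2(R[1,0],R[0,0]))
    tw=-((yaw-cy+180)%360-180)
    print("t",round(s["time_s"],2),"pos",np.round(s["tool_pos"],1),"yaw",round(cy,1),"tilt",R[2,2].round(4),"q6",s["q"][5].round(2),"w",round(s["gripper_width"],1),"F",np.round(s["force"],1))
    print("dp",np.round(R.T@(np.array([x,y,z])-s["tool_pos"]),1),"twist",round(tw,1))
E
python3 -c "
from h import *
to(550.1,-297,214,-86.2)"
```

```text
t 0.9 pos [ 271.2 -563.1  214.7] yaw -64.3 tilt -1.0 q6 -0.11 w 95.1 F [ 0.5 -0.6  0.8]
dp [-118.8 -366.7    0.7] twist 21.9
```

{"name": "carry_out", "arguments": {
  "dp": [
    [-12,-37,0],
    [-24,-73,0],
    [-36,-110,0],
    [-48,-147,0],
    [-59,-183,0]
  ],
  "twist": [0,0,0,0,0],
  "jaw": [0,0,0,0,0]
}}

```text
time_s: 1.32
tool_pos: [411.5, -429.1, 214.8]
eef_rot: [0.847, -0.532, 0.0, 0.0]
force: [0.3, 0.2, 0.2]
gripper_width: 94.9
```

{"name": "carry_out", "arguments": {
  "dp": [
    [-12,-37,0],
    [-24,-73,0],
    [-36,-110,0],
    [-48,-147,0],
    [-60,-184,0]
  ],
  "twist": [5,10,15,20,22],
  "jaw": [0,0,0,0,0]
}}

```text
time_s: 1.73
tool_pos: [551.4, -295.1, 214.8]
eef_rot: [0.728, -0.686, 0.0, 0.0]
force: [1.0, 0.3, -0.1]
gripper_width: 95.1
```

```bash
python3 -c "
from h import *
to(550.1,-297,110,-86.2)"
```

```text
t 1.73 pos [ 551.4 -295.1  214.8] yaw -86.6 tilt -1.0 q6 0.91 w 95.1 F [ 1.   0.3 -0.1]
dp [  1.8   1.5 104.8] twist -0.4
```

{"name": "carry_out", "arguments": {
  "dp": [
    [2,1.5,30],
    [2,1.5,60],
    [2,1.5,90],
    [2,1.5,120],
    [2,1.5,143]
  ],
  "twist": [0,0,0,0,0],
  "jaw": [0,0,0,0,0]
}}

```text
time_s: 2.15
tool_pos: [548.4, -298.2, 69.4]
eef_rot: [0.73, -0.684, -0.001, 0.0]
force: [1.3, -0.3, -0.8]
gripper_width: 95.5
```

{"name": "carry_out", "arguments": {
  "dp": [
    [0,0,0],
    [0,0,0],
    [0,0,0],
    [0,0,0],
    [0,0,0]
  ],
  "twist": [0,0,0,0,0],
  "jaw": [0.1,0.2,0.3,0.4,0.5]
}}

```text
time_s: 2.57
tool_pos: [549.3, -298.6, 73.4]
eef_rot: [0.73, -0.684, 0.001, -0.0]
force: [0.1, 2.4, 7.7]
gripper_width: 68.2
```

{"name": "carry_out", "arguments": {
  "dp": [
    [0,0,0],
    [0,0,0],
    [0,0,0],
    [0,0,0],
    [0,0,0]
  ],
  "twist": [0,0,0,0,0],
  "jaw": [0.6,0.8,1,1,1]
}}

```text
time_s: 2.98
tool_pos: [549.3, -298.6, 73.5]
eef_rot: [0.73, -0.684, 0.001, -0.0]
force: [-1.2, 3.6, 6.5]
gripper_width: 68.4
```

{"name": "carry_out", "arguments": {
  "dp": [
    [0,0,0],
    [0,0,0],
    [0,0,0],
    [0,0,0],
    [0,0,0]
  ],
  "twist": [-4,-8,-12,-16,-20],
  "jaw": [1,1,1,1,1]
}}

```text
time_s: 3.4
tool_pos: [549.1, -299.2, 73.5]
eef_rot: [0.838, -0.545, 0.001, 0.0]
force: [-3.4, -0.4, 6.3]
gripper_width: 68.1
```

{"name": "carry_out", "arguments": {
  "dp": [
    [0,0,0],
    [0,0,0],
    [0,0,0],
    [0,0,0],
    [0,0,0]
  ],
  "twist": [-5,-10,-15,-20,-24],
  "jaw": [1,1,1,1,1]
}}

```text
time_s: 3.82
tool_pos: [549.2, -298.9, 73.4]
eef_rot: [0.933, -0.359, 0.001, 0.0]
force: [-1.3, 2.7, 5.3]
gripper_width: 68.2
```

{"name": "carry_out", "arguments": {
  "dp": [
    [0,0,-3],
    [0,0,-6],
    [0,0,-9],
    [0,0,-12],
    [0,0,-15]
  ],
  "twist": [0,0,0,0,0],
  "jaw": [1,1,1,1,1]
}}

```text
time_s: 4.23
tool_pos: [548.9, -298.8, 87.0]
eef_rot: [0.932, -0.361, 0.0, 0.0]
force: [-0.6, 1.6, -2.2]
gripper_width: 68.2
```

```bash
python3 - <<'E'
from h import *
to(550,-297,275,-1.7); print(bot.read_state()["moment"].round(2))
im,d=bot.snapshot("side");cv2.imwrite("pics/s1.png",cv2.resize(im[150:330,180:400],None,fx=3,fy=3)[:,:,::-1])
E
```

```text
t 4.23 pos [ 548.9 -298.8   87. ] yaw -42.3 tilt -1.0 q6 0.13 w 68.2 F [-0.6  1.6 -2.2]
dp [  -0.3   -2.1 -188. ] twist -40.6
[ 0.24 -0.02  0.03]
```

View pics/s1.png

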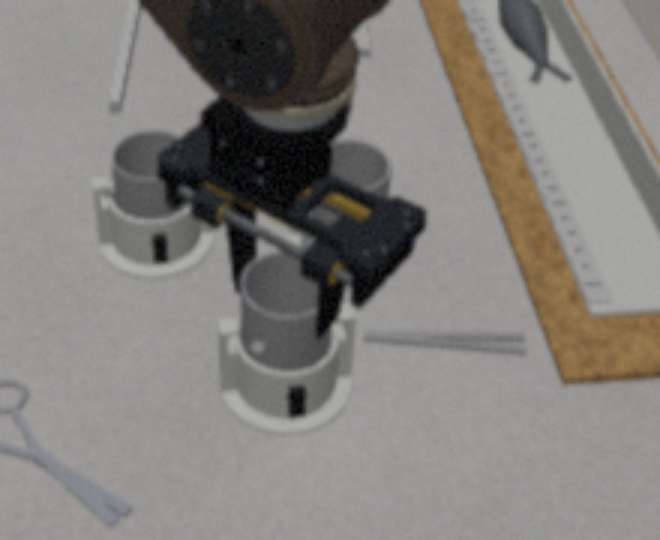

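The pot is gripped (68 mm) and rising. Its ear, at (258,345) in the crop, has turned clear of the hooks. I'll lift it and carry it to the far end of the shelf.

{"name": "carry_out", "arguments": {
  "dp": [
    [0,0,-30],
    [0,0,-70],
    [0,0,-110],
    [0,0,-150],
    [0,0,-188]
  ],
  "twist": [0,0,0,0,0],
  "jaw": [1,1,1,1,1]
}}

```text
time_s: 4.7
tool_pos: [548.7, -298.8, 277.4]
eef_rot: [0.933, -0.361, 0.001, 0.0]
force: [0.9, -0.8, -2.2]
gripper_width: 68.2
```

{"name": "carry_out", "arguments": {
  "dp": [
    [0,0,0],
    [0,0,0],
    [0,0,0],
    [0,0,0],
    [0,0,0]
  ],
  "twist": [-7,-14,-21,-28,-34],
  "jaw": [1,1,1,1,1]
}}

```text
time_s: 5.12
tool_pos: [548.8, -298.9, 275.1]
eef_rot: [0.998, -0.069, 0.0, 0.0]
force: [0.6, -0.1, -1.9]
gripper_width: 68.2
```

```bash
python3 -c "
from h import *
to(636.2,266.4,275,-1.7)"
```

```text
t 5.12 pos [ 548.8 -298.9  275.1] yaw -8.0 tilt -1.0 q6 -0.47 w 68.2 F [ 0.6 -0.1 -1.9]
dp [ 8.20e+00 -5.72e+02 -3.00e-01] twist -6.3
```

{"name": "carry_out", "arguments": {
  "dp": [
    [0,-25,0],
    [0,-60,0],
    [0,-97,0],
    [0,-135,0],
    [0,-172,0]
  ],
  "twist": [0,0,0,0,0],
  "jaw": [1,1,1,1,1]
}}

```text
time_s: 5.53
tool_pos: [573.6, -127.1, 275.0]
eef_rot: [0.997, -0.073, 0.0, 0.0]
force: [0.8, -0.1, -1.1]
gripper_width: 67.8
```

{"name": "carry_out", "arguments": {
  "dp": [
    [0,-40,0],
    [0,-80,0],
    [0,-120,0],
    [0,-160,0],
    [0,-200,0]
  ],
  "twist": [0,0,0,0,0],
  "jaw": [1,1,1,1,1]
}}

```text
time_s: 5.95
tool_pos: [602.5, 71.2, 275.1]
eef_rot: [0.997, -0.073, 0.001, 0.0]
force: [1.5, -0.9, -1.9]
gripper_width: 68.1
```

{"name": "carry_out", "arguments": {
  "dp": [
    [2,-40,0],
    [4,-80,0],
    [6,-120,0],
    [8,-160,0],
    [8,-197,0]
  ],
  "twist": [0,0,-2,-4,-6.3],
  "jaw": [1,1,1,1,1]
}}

```text
time_s: 6.37
tool_pos: [639.0, 265.4, 274.9]
eef_rot: [1.0, -0.017, 0.0, -0.0]
force: [0.6, -1.0, -1.7]
gripper_width: 68.1
```

```bash
python3 - <<'E'
from h import *
to(636.2,266.4,157.5,-1.7)
for c in("top","side"):
    im,d=bot.snapshot(c);cv2.imwrite(f"pics/{c}2.png",im[:,:,::-1])
E
```

```text
t 6.37 pos [639.  265.4 274.9] yaw -1.9 tilt -1.0 q6 0.33 w 68.1 F [ 0.6 -1.  -1.7]
dp [ -2.9  -0.9 117.4] twist -0.2
```

{"name": "carry_out", "arguments": {
  "dp": [
    [-3,-1,25],
    [-3,-1,55],
    [-3,-1,85],
    [-3,-1,100],
    [-3,-1,110]
  ],
  "twist": [0,0,0,0,0],
  "jaw": [1,1,1,1,1]
}}

```text
time_s: 6.88
tool_pos: [635.2, 263.4, 162.5]
eef_rot: [1.0, -0.018, -0.001, 0.001]
force: [0.4, 0.4, -2.1]
gripper_width: 67.9
```

{"name": "carry_out", "arguments": {
  "dp": [
    [0,0,0],
    [0,0,1],
    [0,0,2.5],
    [0,0,4],
    [0,0,5]
  ],
  "twist": [0,0,0,0,0],
  "jaw": [1,1,1,1,1]
}}

```text
time_s: 7.3
tool_pos: [636.1, 264.3, 160.5]
eef_rot: [1.0, -0.017, 0.001, -0.0]
force: [-0.2, 0.6, -1.9]
gripper_width: 68.4
```

{"name": "carry_out", "arguments": {
  "dp": [
    [0,0,0.7],
    [0,0,1.4],
    [0,0,2],
    [0,0,2],
    [0,0,2]
  ],
  "twist": [0,0,0,0,0],
  "jaw": [1,1,1,1,1]
}}

```text
time_s: 7.72
tool_pos: [636.0, 264.6, 158.5]
eef_rot: [1.0, -0.017, 0.001, -0.0]
force: [-1.1, 1.2, 5.3]
gripper_width: 68.1
```

```bash
python3 - <<'E'
from h import *
to(636.2,266.4,157.5,-1.7)
im,d=bot.snapshot("side");cv2.imwrite("pics/s3.png",cv2.resize(im[60:220,200:380],None,fx=4,fy=3.5)[:,:,::-1])
E
```

```text
t 7.72 pos [636.  264.6 158.5] yaw -2.0 tilt -1.0 q6 0.33 w 68.1 F [-1.1  1.2  5.3]
dp [ 0.2 -1.8  1. ] twist -0.3
```

View pics/s3.png

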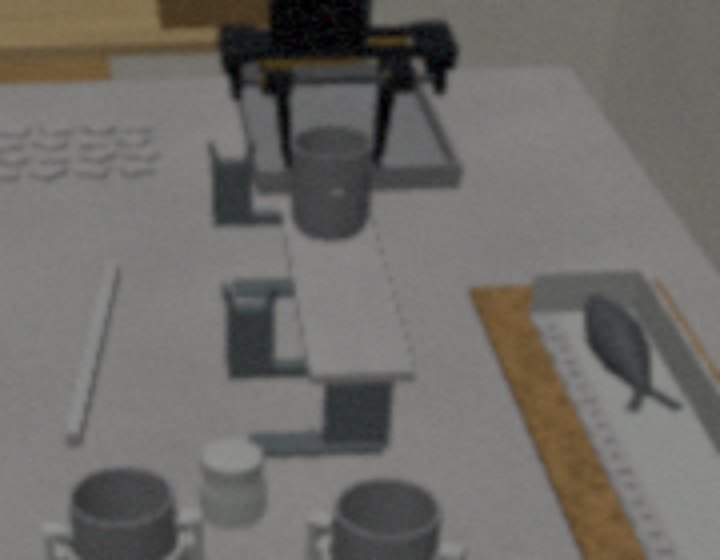

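Contact with the shelf is felt at 158.5 mm. The pot stands at (332,190) in the crop, in the middle of the plate's depth. Releasing.

{"name": "carry_out", "arguments": {
  "dp": [
    [0,0,0],
    [0,0,0],
    [0,0,0],
    [0,0,0],
    [0,0,0]
  ],
  "twist": [0,0,0,0,0],
  "jaw": [0.6,0.3,0,0,0]
}}

```text
time_s: 8.18
tool_pos: [635.8, 264.2, 157.5]
eef_rot: [1.0, -0.017, -0.0, 0.0]
force: [0.2, 0.1, 0.2]
gripper_width: 83.1
```

{"name": "carry_out", "arguments": {
  "dp": [
    [0,0,-5],
    [0,0,-25],
    [0,0,-50],
    [0,0,-80],
    [0,0,-110]
  ],
  "twist": [0,0,0,0,0],
  "jaw": [0,0,0,0,0]
}}

```text
time_s: 8.6
tool_pos: [635.6, 264.1, 268.9]
eef_rot: [1.0, -0.017, -0.0, 0.0]
force: [-0.1, 0.6, 0.1]
gripper_width: 94.9
```

```bash
python3 - <<'E'
from h import *
to(619.4,-154.9,200,61.7)
E
```

```text
t 8.6 pos [635.6 264.1 268.9] yaw -2.0 tilt -1.0 q6 0.33 w 94.9 F [-0.1  0.6  0.1]
dp [ -1.6 419.3  69. ] twist -63.7
```

{"name": "carry_out", "arguments": {
  "dp": [
    [0,40,0],
    [0,80,0],
    [0,120,0],
    [0,160,0],
    [0,200,0]
  ],
  "twist": [0,0,0,0,0],
  "jaw": [0,0,0,0,0]
}}

```text
time_s: 9.02
tool_pos: [628.5, 62.6, 268.1]
eef_rot: [1.0, -0.017, 0.0, 0.0]
force: [0.9, -0.5, 0.3]
gripper_width: 94.9
```

{"name": "carry_out", "arguments": {
  "dp": [
    [0,40,0],
    [0,80,20],
    [-1,120,40],
    [-1,160,60],
    [-2,200,69]
  ],
  "twist": [-7,-14,-21,-28,-35],
  "jaw": [0,0,0,0,0]
}}

```text
time_s: 9.43
tool_pos: [619.6, -128.0, 199.7]
eef_rot: [0.958, 0.287, -0.001, -0.0]
force: [-0.1, 0.2, -0.3]
gripper_width: 95.2
```

{"name": "carry_out", "arguments": {
  "dp": [
    [0,0,0],
    [0,0,0],
    [0,0,0],
    [0,0,0],
    [0,0,0]
  ],
  "twist": [-7,-14,-21,-28,-29],
  "jaw": [0,0,0,0,0]
}}

```text
time_s: 9.85
tool_pos: [620.5, -126.8, 201.3]
eef_rot: [0.856, 0.517, -0.0, 0.0]
force: [0.3, -0.4, 0.5]
gripper_width: 95.2
```

```bash
python3 - <<'E'
from h import *
to(619.0,-155.5,73.5,61.7)
im,d=bot.snapshot("top")
print(rim(cloud("top",d),(636,266),180)); print(rim(cloud("top",d),(453.7,-127.2)))
im,d=bot.snapshot("side");print(rim(cloud("side",d),(636,264),180))
for c in("top","side"):print([(np.round(r["position"]),round(r["score"],2)) for r in bot.recognise(c,"bar")])
E
```

```text
t 9.85 pos [ 620.5 -126.8  201.3] yaw 62.3 tilt -1.0 q6 -1.39 w 95.2 F [ 0.3 -0.4  0.5]
dp [-26.1  12.  127.8] twist 0.6
(array([634.82529305, 266.68065734]), np.float64(0.8936212219590846), np.int64(113), np.float64(178.54740240820732))h.py:17: RuntimeWarning: Mean of empty slice.
  f=least_squares(lambda c:np.hypot(p[:,0]-c[0],p[:,1]-c[1])-r,p.mean(0),loss="soft_l1",f_scale=2);return f.x,np.abs(f.fun).mean()
  ret = um.true_divide(
Traceback (most recent call last):
  File "h.py", line 21, in rim
    return circ(P[m][:,:2],32.5)+(m.sum(),P[m][:,2].mean())
           ~~~~^^^^^^^^^^^^^^^^^
  File "h.py", line 17, in circ
    f=least_squares(lambda c:np.hypot(p[:,0]-c[0],p[:,1]-c[1])-r,p.mean(0),loss="soft_l1",f_scale=2);return f.x,np.abs(f.fun).mean()
ValueError: Initial guess is outside of provided bounds
```

{"name": "carry_out", "arguments": {
  "dp": [
    [-13,6,0],
    [-26,12,0],
    [-26,12,20],
    [-26,12,45],
    [-26,12,70]
  ],
  "twist": [0.6,0.6,0.6,0.6,0.6],
  "jaw": [0,0,0,0,0]
}}

```text
time_s: 10.32
tool_pos: [618.9, -156.8, 130.8]
eef_rot: [0.861, 0.509, 0.0, 0.001]
force: [0.4, -0.4, 0.2]
gripper_width: 95.3
```

{"name": "carry_out", "arguments": {
  "dp": [
    [0,0,20],
    [0,0,40],
    [0,0,55],
    [0,0,57.5],
    [0,0,57.5]
  ],
  "twist": [0,0,0,0,0],
  "jaw": [0,0,0,0,0]
}}

```text
time_s: 10.73
tool_pos: [618.5, -156.0, 72.9]
eef_rot: [0.861, 0.509, -0.001, -0.001]
force: [-0.3, 0.3, 1.3]
gripper_width: 95.4
```

{"name": "carry_out", "arguments": {
  "dp": [
    [0,0,0],
    [0,0,0],
    [0,0,0],
    [0,0,0],
    [0,0,0]
  ],
  "twist": [0,0,0,0,0],
  "jaw": [0.1,0.2,0.3,0.4,0.5]
}}

```text
time_s: 11.15
tool_pos: [619.3, -155.0, 74.4]
eef_rot: [0.86, 0.51, 0.001, 0.0]
force: [1.4, 1.6, 3.2]
gripper_width: 68.4
```

{"name": "carry_out", "arguments": {
  "dp": [
    [0,0,0],
    [0,0,0],
    [0,0,0],
    [0,0,0],
    [0,0,0]
  ],
  "twist": [0,0,0,0,0],
  "jaw": [0.6,0.8,1,1,1]
}}

```text
time_s: 11.57
tool_pos: [619.3, -155.0, 74.3]
eef_rot: [0.86, 0.51, 0.001, 0.001]
force: [1.0, 1.7, 6.7]
gripper_width: 68.4
```

```bash
python3 -c "
from h import *
to(619,-155.5,73.5,61.7)"
```

```text
t 11.57 pos [ 619.3 -155.    74.3] yaw 61.4 tilt -1.0 q6 -1.42 w 68.4 F [1.  1.7 6.7]
dp [-0.6 -0.   0.8] twist -0.3
```

Gripped with 68.4 mm opening. Now I'll twist by +44° and draw it up.

{"name": "carry_out", "arguments": {
  "dp": [
    [0,0,0],
    [0,0,0],
    [0,0,0],
    [0,0,0],
    [0,0,0]
  ],
  "twist": [4,8,12,16,20],
  "jaw": [1,1,1,1,1]
}}

```text
time_s: 11.98
tool_pos: [619.7, -155.7, 74.4]
eef_rot: [0.936, 0.352, 0.001, 0.001]
force: [1.8, -1.8, 5.2]
gripper_width: 68.6
```

{"name": "carry_out", "arguments": {
  "dp": [
    [0,0,0],
    [0,0,0],
    [0,0,0],
    [0,0,0],
    [0,0,0]
  ],
  "twist": [5,10,15,20,24],
  "jaw": [1,1,1,1,1]
}}

```text
time_s: 12.4
tool_pos: [619.7, -155.4, 74.4]
eef_rot: [0.989, 0.149, 0.001, 0.001]
force: [2.7, -0.7, 5.1]
gripper_width: 68.4
```

{"name": "carry_out", "arguments": {
  "dp": [
    [0,0,-3],
    [0,0,-6],
    [0,0,-9],
    [0,0,-12],
    [0,0,-15]
  ],
  "twist": [0,0,0,0,0],
  "jaw": [1,1,1,1,1]
}}

```text
time_s: 12.82
tool_pos: [618.6, -155.0, 88.7]
eef_rot: [0.988, 0.151, -0.0, -0.0]
force: [0.4, 1.9, -3.6]
gripper_width: 68.4
```

```bash
python3 -c "
from h import *
to(619,-155.5,275,-1.7)"
```

```text
t 12.82 pos [ 618.6 -155.    88.7] yaw 17.4 tilt -1.0 q6 -0.65 w 68.4 F [ 0.4  1.9 -3.6]
dp [   0.2    0.5 -186.3] twist 19.1
```

{"name": "carry_out", "arguments": {
  "dp": [
    [0,0,-30],
    [0,0,-70],
    [0,0,-110],
    [0,0,-150],
    [0,0,-186]
  ],
  "twist": [0,0,6,12,19],
  "jaw": [1,1,1,1,1]
}}

```text
time_s: 13.23
tool_pos: [618.5, -155.2, 277.7]
eef_rot: [1.0, -0.016, 0.001, 0.0]
force: [0.7, -0.6, -2.0]
gripper_width: 68.2
```

{"name": "carry_out", "arguments": {
  "dp": [
    [0,-25,0],
    [0,-60,0],
    [0,-95,0],
    [0,-130,0],
    [0,-165,0]
  ],
  "twist": [0,0,0,0,0],
  "jaw": [1,1,1,1,1]
}}

```text
time_s: 13.65
tool_pos: [623.2, 11.1, 275.1]
eef_rot: [1.0, -0.014, 0.0, 0.0]
force: [0.3, -0.2, -1.8]
gripper_width: 68.3
```

{"name": "carry_out", "arguments": {
  "dp": [
    [0,-35,0],
    [0,-70,0],
    [0,-105,0],
    [0,-140,0],
    [0,-162,0]
  ],
  "twist": [0,0,0,0,0],
  "jaw": [1,1,1,1,1]
}}

```text
time_s: 14.07
tool_pos: [627.7, 174.7, 275.0]
eef_rot: [1.0, -0.013, 0.0, -0.0]
force: [-0.3, 0.1, -2.6]
gripper_width: 68.2
```

```bash
python3 -c "
from h import *
to(633.2,171.4,158.3,-1.7)"
```

```text
t 14.07 pos [627.7 174.7 275. ] yaw -1.5 tilt -1.0 q6 0.2 w 68.2 F [-0.3  0.1 -2.6]
dp [  5.5   3.2 116.7] twist 0.2
```

{"name": "carry_out", "arguments": {
  "dp": [
    [5.5,3,25],
    [5.5,3,55],
    [5.5,3,85],
    [5.5,3,100],
    [5.5,3,108]
  ],
  "twist": [0,0,0,0,0],
  "jaw": [1,1,1,1,1]
}}

```text
time_s: 14.48
tool_pos: [632.7, 168.4, 164.3]
eef_rot: [1.0, -0.014, -0.002, 0.0]
force: [0.2, 0.2, -1.5]
gripper_width: 68.1
```

{"name": "carry_out", "arguments": {
  "dp": [
    [0,0,0],
    [0,0,1.5],
    [0,0,3],
    [0,0,4.5],
    [0,0,6]
  ],
  "twist": [0,0,0,0,0],
  "jaw": [1,1,1,1,1]
}}

```text
time_s: 14.9
tool_pos: [633.9, 168.6, 161.5]
eef_rot: [1.0, -0.014, 0.001, -0.0]
force: [0.5, -0.5, -1.9]
gripper_width: 67.9
```

{"name": "carry_out", "arguments": {
  "dp": [
    [0,0,0.7],
    [0,0,1.4],
    [0,0,2],
    [0,0,2.5],
    [0,0,2.5]
  ],
  "twist": [0,0,0,0,0],
  "jaw": [1,1,1,1,1]
}}

```text
time_s: 15.32
tool_pos: [633.7, 168.6, 158.3]
eef_rot: [1.0, -0.014, 0.0, -0.0]
force: [-0.5, -0.2, 0.8]
gripper_width: 68.8
```

```bash
python3 -c "
from h import *
to(633.2,171.4,158.3,-1.7)"
```

```text
t 15.32 pos [633.7 168.6 158.3] yaw -1.6 tilt -1.0 q6 0.19 w 68.8 F [-0.5 -0.2  0.8]
dp [-0.5 -2.7  0. ] twist 0.1
```

Contact (+0.8 N). I'll press 0.5 mm more, release and retreat.

{"name": "carry_out", "arguments": {
  "dp": [
    [0,0,0.5],
    [0,0,0.5],
    [0,0,0.5],
    [0,0,0.5],
    [0,0,0.5]
  ],
  "twist": [0,0,0,0,0],
  "jaw": [1,0.6,0.3,0,0]
}}

```text
time_s: 15.73
tool_pos: [633.7, 168.6, 157.7]
eef_rot: [1.0, -0.014, 0.0, 0.0]
force: [-1.0, -0.1, 0.3]
gripper_width: 76.6
```

{"name": "carry_out", "arguments": {
  "dp": [
    [0,0,0],
    [0,0,-15],
    [0,0,-45],
    [0,0,-80],
    [0,0,-110]
  ],
  "twist": [0,0,0,0,0],
  "jaw": [0,0,0,0,0]
}}

```text
time_s: 16.15
tool_pos: [633.6, 168.6, 269.2]
eef_rot: [1.0, -0.014, 0.0, 0.0]
force: [0.0, 0.1, 0.1]
gripper_width: 95.4
```

{"name": "carry_out", "arguments": {
  "dp": [
    [0,35,0],
    [0,70,0],
    [0,105,0],
    [0,140,0],
    [0,170,0]
  ],
  "twist": [7,14,21,28,35],
  "jaw": [0,0,0,0,0]
}}

```text
time_s: 16.57
tool_pos: [628.5, -3.3, 267.6]
eef_rot: [0.948, -0.317, 0.0, 0.0]
force: [1.2, -0.2, 0.5]
gripper_width: 95.1
```

```bash
python3 - <<'E'
from h import *
to(453.7,-127.8,200,-85.2)
for c in("top","side"):
  im,d=bot.snapshot(c);P=cloud(c,d)
  for g,z in(((636,266),180),((634,170),180),((453.7,-127.2),96)):
    try: print(c,rim(P,g,z))
    except Exception as e: print(c,g,"none")
  print([(np.round(r["position"]),round(r["score"],2)) for r in bot.recognise(c,"bar")])
E
```

```text
t 16.57 pos [628.5  -3.3 267.6] yaw -37.0 tilt -1.0 q6 0.54 w 95.1 F [ 1.2 -0.2  0.5]
dp [-64.7 204.6  67.6] twist 48.2
top (array([634.91577876, 266.72318501]), np.float64(0.869172063354124), np.int64(109), np.float64(178.49868998022646))
top (634, 170) none
top (array([ 452.64184508, -125.68126131]), np.float64(0.8490692949237356), np.int64(81), np.float64(94.8523253989516))
[]
side (array([637.27834583, 264.76631866]), np.float64(1.4538240373680547), np.int64(53), np.float64(177.89534398730544))
side (array([634.63219723, 166.13624154]), np.float64(1.4391655114707413), np.int64(95), np.float64(177.932497597673))
side (array([ 454.76661867, -128.92685872]), np.float64(1.107445552507587), np.int64(132), np.float64(94.89176170021763))
[(array([435., 172.,  16.]), 0.71)]h.py:17: RuntimeWarning: Mean of empty slice.
  f=least_squares(lambda c:np.hypot(p[:,0]-c[0],p[:,1]-c[1])-r,p.mean(0),loss="soft_l1",f_scale=2);return f.x,np.abs(f.fun).mean()
  ret = um.true_divide(
```

{"name": "carry_out", "arguments": {
  "dp": [
    [-13,40,0],
    [-26,80,10],
    [-39,120,25],
    [-52,160,45],
    [-65,199,67]
  ],
  "twist": [7,14,21,28,35],
  "jaw": [0,0,0,0,0]
}}

```text
time_s: 17.18
tool_pos: [467.4, -114.1, 207.3]
eef_rot: [0.81, -0.586, 0.001, -0.0]
force: [1.2, -1.6, -0.2]
gripper_width: 95.1
```

{"name": "carry_out", "arguments": {
  "dp": [
    [0,0,0],
    [0,0,0],
    [0,0,0],
    [0,0,0],
    [0,0,0]
  ],
  "twist": [7,13,13,13,13],
  "jaw": [0,0,0,0,0]
}}

```text
time_s: 17.6
tool_pos: [469.0, -114.0, 207.5]
eef_rot: [0.741, -0.671, 0.0, -0.0]
force: [0.7, 0.3, -0.5]
gripper_width: 94.9
```

```bash
python3 -c "
from h import *
to(453.5,-127.8,73.5,-85.2)"
```

```text
t 17.6 pos [ 469.  -114.   207.5] yaw -84.3 tilt -1.0 q6 1.1 w 94.9 F [ 0.7  0.3 -0.5]
dp [ 12.2  16.8 134. ] twist 0.9
```

{"name": "carry_out", "arguments": {
  "dp": [
    [6,8,0],
    [12,17,0],
    [12,17,25],
    [12,17,50],
    [12,17,75]
  ],
  "twist": [0.9,0.9,0.9,0.9,0.9],
  "jaw": [0,0,0,0,0]
}}

```text
time_s: 18.02
tool_pos: [452.1, -128.8, 132.0]
eef_rot: [0.734, -0.679, 0.001, -0.0]
force: [0.2, -0.6, -0.3]
gripper_width: 95.2
```

{"name": "carry_out", "arguments": {
  "dp": [
    [0,0,20],
    [0,0,40],
    [0,0,55],
    [0,0,59],
    [0,0,59]
  ],
  "twist": [0,0,0,0,0],
  "jaw": [0,0,0,0,0]
}}

```text
time_s: 18.43
tool_pos: [451.9, -128.5, 72.8]
eef_rot: [0.734, -0.679, -0.001, 0.0]
force: [-0.4, -0.2, -0.5]
gripper_width: 95.1
```

{"name": "carry_out", "arguments": {
  "dp": [
    [0,0,0],
    [0,0,0],
    [0,0,0],
    [0,0,0],
    [0,0,0]
  ],
  "twist": [0,0,0,0,0],
  "jaw": [0.1,0.2,0.3,0.4,0.5]
}}

```text
time_s: 18.85
tool_pos: [452.8, -128.1, 74.0]
eef_rot: [0.734, -0.679, 0.0, -0.0]
force: [-0.3, 2.3, 6.7]
gripper_width: 68.2
```

{"name": "carry_out", "arguments": {
  "dp": [
    [0,0,0],
    [0,0,0],
    [0,0,0],
    [0,0,0],
    [0,0,0]
  ],
  "twist": [0,0,0,0,0],
  "jaw": [0.6,0.8,1,1,1]
}}

```text
time_s: 19.27
tool_pos: [452.8, -128.1, 74.0]
eef_rot: [0.734, -0.679, 0.0, -0.0]
force: [-0.9, 3.5, 7.1]
gripper_width: 68.3
```

```bash
python3 -c "
from h import *
to(453.5,-127.8,73.5,-85.2)"
```

```text
t 19.27 pos [ 452.8 -128.1   74. ] yaw -85.5 tilt -1.0 q6 1.08 w 68.3 F [-0.9  3.5  7.1]
dp [-0.2 -0.7  0.5] twist -0.3
```

{"name": "carry_out", "arguments": {
  "dp": [
    [0,0,0],
    [0,0,0],
    [0,0,0],
    [0,0,0],
    [0,0,0]
  ],
  "twist": [-4,-8,-12,-16,-20],
  "jaw": [1,1,1,1,1]
}}

```text
time_s: 19.68
tool_pos: [452.8, -128.5, 74.1]
eef_rot: [0.842, -0.54, 0.0, 0.0]
force: [-2.9, -1.2, 7.7]
gripper_width: 68.4
```

{"name": "carry_out", "arguments": {
  "dp": [
    [0,0,0],
    [0,0,0],
    [0,0,0],
    [0,0,0],
    [0,0,0]
  ],
  "twist": [-5,-10,-15,-20,-24],
  "jaw": [1,1,1,1,1]
}}

```text
time_s: 20.1
tool_pos: [453.0, -128.5, 74.0]
eef_rot: [0.936, -0.353, 0.001, 0.0]
force: [-1.1, -0.6, 5.2]
gripper_width: 67.9
```

{"name": "carry_out", "arguments": {
  "dp": [
    [0,0,-3],
    [0,0,-6],
    [0,0,-9],
    [0,0,-12],
    [0,0,-15]
  ],
  "twist": [0,0,0,0,0],
  "jaw": [1,1,1,1,1]
}}

```text
time_s: 20.52
tool_pos: [452.7, -128.2, 88.7]
eef_rot: [0.935, -0.355, -0.0, 0.0]
force: [0.8, 0.8, -2.3]
gripper_width: 67.9
```

```bash
python3 -c "
from h import *
to(453,-128,275,-1.7)"
```

```text
t 20.52 pos [ 452.7 -128.2   88.7] yaw -41.6 tilt -1.0 q6 0.31 w 67.9 F [ 0.8  0.8 -2.3]
dp [ 1.000e-01 -4.000e-01 -1.863e+02] twist -39.9
```

{"name": "carry_out", "arguments": {
  "dp": [
    [0,0,-30],
    [0,0,-70],
    [0,0,-110],
    [0,0,-150],
    [0,0,-186]
  ],
  "twist": [0,0,-6,-13,-20],
  "jaw": [1,1,1,1,1]
}}

```text
time_s: 20.93
tool_pos: [452.4, -128.1, 277.4]
eef_rot: [0.983, -0.184, 0.001, 0.0]
force: [1.9, -0.8, -2.3]
gripper_width: 68.1
```

{"name": "carry_out", "arguments": {
  "dp": [
    [0,0,0],
    [0,0,0],
    [0,0,0],
    [0,0,0],
    [0,0,0]
  ],
  "twist": [-7,-14,-20,-20,-20],
  "jaw": [1,1,1,1,1]
}}

```text
time_s: 21.35
tool_pos: [452.6, -128.2, 274.6]
eef_rot: [1.0, -0.015, 0.0, 0.0]
force: [-0.0, 0.1, -2.3]
gripper_width: 68.3
```

```bash
python3 -c "
from h import *
to(630.6,75,275,-1.7)"
```

```text
t 21.35 pos [ 452.6 -128.2  274.6] yaw -1.8 tilt -1.0 q6 -0.39 w 68.3 F [-0.   0.1 -2.3]
dp [ 171.7 -208.6   -0.4] twist -0.1
```

{"name": "carry_out", "arguments": {
  "dp": [
    [15,-18,0],
    [40,-48,0],
    [64,-78,0],
    [88,-107,0],
    [112,-136,0]
  ],
  "twist": [0,0,0,0,0],
  "jaw": [1,1,1,1,1]
}}

```text
time_s: 21.77
tool_pos: [569.3, 6.2, 274.4]
eef_rot: [1.0, -0.016, -0.0, 0.0]
force: [1.0, 0.1, -1.1]
gripper_width: 68.0
```

{"name": "carry_out", "arguments": {
  "dp": [
    [20,-25,0],
    [40,-50,0],
    [55,-66,0],
    [60,-73,0],
    [60,-73,0]
  ],
  "twist": [0,0,0,0,0],
  "jaw": [1,1,1,1,1]
}}

```text
time_s: 22.18
tool_pos: [630.7, 77.3, 273.6]
eef_rot: [1.0, -0.014, -0.0, -0.0]
force: [-0.5, -0.3, -1.0]
gripper_width: 68.3
```

```bash
python3 -c "
from h import *
to(630.6,75,158.3,-1.7)"
```

```text
t 22.18 pos [630.7  77.3 273.6] yaw -1.6 tilt -1.0 q6 0.05 w 68.3 F [-0.5 -0.3 -1. ]
dp [  0.    2.3 115.3] twist 0.1
```

{"name": "carry_out", "arguments": {
  "dp": [
    [0,2,25],
    [0,2,55],
    [0,2,85],
    [0,2,100],
    [0,2,107]
  ],
  "twist": [0,0,0,0,0],
  "jaw": [1,1,1,1,1]
}}

```text
time_s: 22.6
tool_pos: [628.5, 72.8, 165.1]
eef_rot: [1.0, -0.015, -0.002, 0.0]
force: [-0.6, -0.2, -1.8]
gripper_width: 68.4
```

{"name": "carry_out", "arguments": {
  "dp": [
    [0,0,0],
    [0,0,1.5],
    [0,0,3],
    [0,0,4.5],
    [0,0,6]
  ],
  "twist": [0,0,0,0,0],
  "jaw": [1,1,1,1,1]
}}

```text
time_s: 23.02
tool_pos: [630.5, 74.0, 162.2]
eef_rot: [1.0, -0.014, 0.001, 0.0]
force: [-0.4, -0.3, -1.6]
gripper_width: 68.4
```

{"name": "carry_out", "arguments": {
  "dp": [
    [0,0,0.7],
    [0,0,1.4],
    [0,0,2],
    [0,0,2.5],
    [0,0,2.5]
  ],
  "twist": [0,0,0,0,0],
  "jaw": [1,1,1,1,1]
}}

```text
time_s: 23.43
tool_pos: [630.2, 74.0, 158.8]
eef_rot: [1.0, -0.013, -0.0, 0.0]
force: [-0.0, 0.1, -1.7]
gripper_width: 68.0
```

```bash
python3 -c "
from h import *
to(630.6,75,158.3,-1.7)"
```

```text
t 23.43 pos [630.2  74.  158.8] yaw -1.5 tilt -1.0 q6 0.04 w 68.0 F [-0.   0.1 -1.7]
dp [ 0.3 -1.   0.5] twist 0.2
```

{"name": "carry_out", "arguments": {
  "dp": [
    [0,0,0.5],
    [0,0,1],
    [0,0,1.3],
    [0,0,1.3],
    [0,0,1.3]
  ],
  "twist": [0,0,0,0,0],
  "jaw": [1,1,1,1,1]
}}

```text
time_s: 23.85
tool_pos: [630.3, 74.1, 158.0]
eef_rot: [1.0, -0.013, 0.0, 0.0]
force: [-2.5, -0.3, 5.0]
gripper_width: 68.2
```

{"name": "carry_out", "arguments": {
  "dp": [
    [0,0,0],
    [0,0,0],
    [0,0,0],
    [0,0,0],
    [0,0,0]
  ],
  "twist": [0,0,0,0,0],
  "jaw": [1,0.6,0.3,0,0]
}}

```text
time_s: 24.27
tool_pos: [630.3, 74.1, 157.5]
eef_rot: [1.0, -0.013, 0.0, 0.0]
force: [0.1, 0.3, -0.1]
gripper_width: 76.8
```

{"name": "carry_out", "arguments": {
  "dp": [
    [0,0,0],
    [0,0,-15],
    [0,0,-45],
    [0,0,-80],
    [0,0,-115]
  ],
  "twist": [0,0,0,0,0],
  "jaw": [0,0,0,0,0]
}}

```text
time_s: 24.68
tool_pos: [630.0, 74.0, 273.4]
eef_rot: [1.0, -0.013, -0.001, 0.0]
force: [0.5, -0.1, 0.3]
gripper_width: 94.9
```

{"name": "carry_out", "arguments": {
  "dp": [
    [0,35,0],
    [0,70,0],
    [0,105,0],
    [0,140,0],
    [0,170,0]
  ],
  "twist": [0,0,0,0,0],
  "jaw": [0,0,0,0,0]
}}

```text
time_s: 25.1
tool_pos: [625.4, -97.9, 272.5]
eef_rot: [1.0, -0.014, 0.0, 0.0]
force: [-0.9, 0.3, 0.2]
gripper_width: 94.9
```

```bash
cat > chk.py <<'E'
from h import *
import warnings;warnings.simplefilter("ignore")
to(433,195,200,-1.7)
for c in("top","side"):
  im,d=bot.snapshot(c);P=cloud(c,d);cv2.imwrite(f"pics/{c}_last.png",im[:,:,::-1])
  for g,z in(((636,266),180),((634,169),180),((631,74),180)):
    try: print(c,rim(P,g,z))
    except Exception as e: print(c,g,"none")
  m=(abs(P[...,2]-15)<6)&(P[...,0]>330)&(P[...,0]<530)&(P[...,1]>-40)&(P[...,1]<400)
  m=m.astype(np.uint8);n,l,s,_=cv2.connectedComponentsWithStats(m,connectivity=8)
  for i in range(1,n):
    if s[i,4]>60: print("  bar?",s[i,4],P[l==i][:,2].mean(),rect(P,l==i))
E
python3 chk.py
```

```text
t 25.1 pos [625.4 -97.9 272.5] yaw -1.6 tilt -1.0 q6 -0.23 w 94.9 F [-0.9  0.3  0.2]
dp [-200.3 -287.6   72.4] twist 0.1
top (array([634.9231979 , 266.82166567]), np.float64(0.8263621970350974), np.int64(114), np.float64(178.28540917170983))
top (array([632.38174662, 168.87117711]), np.float64(0.8764805370251902), np.int64(114), np.float64(178.35057918663375))
top (array([628.12893597,  75.43562849]), np.float64(0.8325845415261492), np.int64(84), np.float64(178.47620762735013))
  bar? 234 15.180617060593855 ((440.2865295410156, 262.50537109375), (164.67262268066406, 11.908102989196777), 83.04375457763672)
side (array([638.06179374, 264.33776884]), np.float64(1.4351558548989807), np.int64(35), np.float64(177.97762521426256))
side (array([634.29751898, 166.14957695]), np.float64(1.3815320910035491), np.int64(71), np.float64(178.1188139273224))
side (array([630.59508614,  73.18284814]), np.float64(1.3903683287172746), np.int64(88), np.float64(177.98730928345486))
  bar? 205 15.666002184622927 ((435.0172119140625, 196.3419647216797), (287.4576416015625, 12.98918342590332), 83.12432098388672)
```

All three pots stand on the plate with their middles within about 3 mm of the midline in both cameras. The bar hasn't moved. Now for the bar.

{"name": "carry_out", "arguments": {
  "dp": [
    [-20,-29,0],
    [-40,-57,0],
    [-60,-86,0],
    [-80,-115,0],
    [-100,-144,0]
  ],
  "twist": [0,0,0,0,0],
  "jaw": [0,0,0,0,0]
}}

```text
time_s: 25.62
tool_pos: [528.3, 52.5, 272.4]
eef_rot: [1.0, -0.013, -0.0, -0.0]
force: [-0.5, 0.7, -0.5]
gripper_width: 94.8
```

{"name": "carry_out", "arguments": {
  "dp": [
    [-20,-29,0],
    [-40,-57,0],
    [-60,-86,10],
    [-80,-115,40],
    [-100,-146,72]
  ],
  "twist": [1,2,3,4,5.3],
  "jaw": [0,0,0,0,0]
}}

```text
time_s: 26.03
tool_pos: [437.1, 193.7, 208.5]
eef_rot: [0.998, -0.06, 0.001, -0.001]
force: [0.7, -0.1, -0.2]
gripper_width: 95.3
```

```bash
sed -i 's/^to.*/to(434,199.5,3.5,-6.9)/' chk.py; python3 chk.py
```

```text
t 26.03 pos [437.1 193.7 208.5] yaw -6.9 tilt -1.0 q6 0.4 w 95.3 F [ 0.7 -0.1 -0.2]
dp [ -4.3  -5.2 205. ] twist 0.0
top (array([634.78285316, 266.76353088]), np.float64(0.9229325653533809), np.int64(113), np.float64(178.34857301785905))
top (array([632.38427094, 168.93523788]), np.float64(0.8730593933213554), np.int64(112), np.float64(178.25802571082886))
top (array([628.18178836,  75.69221718]), np.float64(0.8458474595070652), np.int64(108), np.float64(178.27268244704396))
  bar? 277 15.099784691878163 ((427.0849914550781, 154.46026611328125), (194.27139282226562, 11.904793739318848), 83.07592010498047)
side (array([637.83560055, 264.20398407]), np.float64(1.8018480820146516), np.int64(83), np.float64(177.86810712502367))
side (array([634.82330869, 166.29891543]), np.float64(1.5593195850549164), np.int64(91), np.float64(178.1911504658463))
side (array([630.54176665,  72.83759258]), np.float64(1.1952864409839479), np.int64(104), np.float64(178.0348568495151))
  bar? 205 15.546289762889002 ((434.8235168457031, 195.120849609375), (287.18060302734375, 12.794317245483398), 83.16239166259766)
```

{"name": "carry_out", "arguments": {
  "dp": [
    [-4,-5,30],
    [-4,-5,65],
    [-4,-5,100],
    [-4,-5,135],
    [-4,-5,170]
  ],
  "twist": [0,0,0,0,0],
  "jaw": [0,0,0,0,0]
}}

```text
time_s: 26.55
tool_pos: [435.3, 197.5, 37.3]
eef_rot: [0.998, -0.059, 0.001, -0.0]
force: [1.2, 1.1, -1.0]
gripper_width: 95.1
```

{"name": "carry_out", "arguments": {
  "dp": [
    [0,0,8],
    [0,0,17],
    [0,0,26],
    [0,0,32],
    [0,0,34]
  ],
  "twist": [0,0,0,0,0],
  "jaw": [0,0,0.2,0.4,0.5]
}}

```text
time_s: 26.97
tool_pos: [435.3, 197.4, 4.6]
eef_rot: [0.998, -0.06, 0.001, -0.0]
force: [0.3, -0.3, 0.5]
gripper_width: 80.4
```

```bash
python3 -c "
from h import *
to(434,199.5,3.5,-6.9)"
```

```text
t 26.97 pos [435.3 197.4   4.6] yaw -6.8 tilt -1.0 q6 0.41 w 80.4 F [ 0.3 -0.3  0.5]
dp [-1.5 -2.   1.1] twist 0.1
```

{"name": "carry_out", "arguments": {
  "dp": [
    [-1.5,-2,0.5],
    [-1.5,-2,0.5],
    [-1.5,-2,0.5],
    [-1.5,-2,0.5],
    [-1.5,-2,0.5]
  ],
  "twist": [0,0,0,0,0],
  "jaw": [0.6,0.7,0.8,0.9,1]
}}

```text
time_s: 27.38
tool_pos: [433.7, 199.4, 4.2]
eef_rot: [0.998, -0.06, 0.0, -0.0]
force: [0.1, -0.7, -0.2]
gripper_width: 47.3
```

{"name": "carry_out", "arguments": {
  "dp": [
    [0,0,0],
    [0,0,0],
    [0,0,0],
    [0,0,0],
    [0,0,0]
  ],
  "twist": [0,0,0,0,0],
  "jaw": [1,1,1,1,1]
}}

```text
time_s: 27.8
tool_pos: [433.5, 199.4, 3.8]
eef_rot: [0.998, -0.06, -0.0, 0.0]
force: [0.0, -0.0, -0.3]
gripper_width: 14.1
```

{"name": "carry_out", "arguments": {
  "dp": [
    [0,0,-10],
    [0,0,-20],
    [0,0,-30],
    [0,0,-40],
    [0,0,-50]
  ],
  "twist": [0,0,0,0,0],
  "jaw": [1,1,1,1,1]
}}

```text
time_s: 28.22
tool_pos: [433.6, 199.4, 55.3]
eef_rot: [0.998, -0.06, 0.0, -0.0]
force: [0.3, 0.1, -1.0]
gripper_width: 11.7
```

```bash
python3 - <<'E'
from h import *
to(434,199.5,205,-1.7)
im,d=bot.snapshot("side");cv2.imwrite("pics/s5.png",cv2.resize(im[60:240,180:360],None,fx=3.3,fy=3.3)[:,:,::-1])
E
```

```text
t 28.22 pos [433.6 199.4  55.3] yaw -6.8 tilt -1.0 q6 0.41 w 11.7 F [ 0.3  0.1 -1. ]
dp [   0.5   -0.2 -149.7] twist -5.1
```

View pics/s5.png

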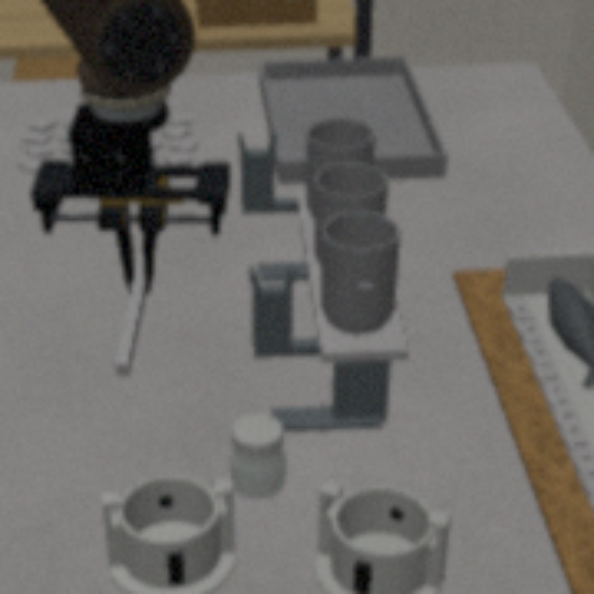

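The pots stand in a row at (345–360,150–270), the cups are empty, and the bar hangs from the fingers with its near end at (123,365). I'll raise it and measure how it sits in the grip.

{"name": "carry_out", "arguments": {
  "dp": [
    [0,0,-30],
    [0,0,-65],
    [0,0,-100],
    [0,0,-130],
    [0,0,-150]
  ],
  "twist": [-1,-2,-3,-4,-5],
  "jaw": [1,1,1,1,1]
}}

```text
time_s: 28.68
tool_pos: [433.8, 199.5, 207.3]
eef_rot: [1.0, -0.016, 0.002, -0.001]
force: [0.2, 0.0, -1.4]
gripper_width: 11.8
```

{"name": "carry_out", "arguments": {
  "dp": [
    [0,0,0],
    [0,0,0],
    [0,0,0],
    [0,0,0],
    [0,0,0]
  ],
  "twist": [0,0,0,0,0],
  "jaw": [1,1,1,1,1]
}}

```text
time_s: 29.1
tool_pos: [433.1, 199.2, 202.6]
eef_rot: [1.0, -0.016, -0.001, 0.0]
force: [0.4, 0.3, -2.0]
gripper_width: 11.5
```

```bash
cat > barfit.py <<'E'
from h import *
import sys
def bar(x,ym,lo=180,hi=240,w=25):
  for c in("top","side"):
    im,d=bot.snapshot(c);P=cloud(c,d);cv2.imwrite(f"pics/{c}_last.png",im[:,:,::-1])
    q=P[(P[...,2]>lo)&(P[...,2]<hi)&(abs(P[...,0]-x)<w)&(abs(P[...,1]-ym)<180)&(abs(P[...,1]-ym)>45)]
    for n,s in(("+y",q[q[:,1]>ym]),("-y",q[q[:,1]<ym])):
      if len(s)>5:
        e=np.polyfit(s[:,1],s[:,0],1);z=np.polyfit(s[:,1],s[:,2],1)
        print(c,n,len(s),"y",s[:,1].min().round(1),s[:,1].max().round(1),"x@mid",np.polyval(e,ym).round(1),"dx/dy",e[0].round(4),"z",np.median(s[:,2]).round(1),"dz/dy",z[0].round(4))
    if len(q)>20: print(c,"all dx/dy",np.polyfit(q[:,1],q[:,0],1)[0].round(4),"dz/dy",np.polyfit(q[:,1],q[:,2],1)[0].round(4))
E
python3 - <<'E'
from barfit import *
to(553.5,172.5,205,-1.7)
bar(434,199.5)
E
```

```text
t 29.1 pos [433.1 199.2 202.6] yaw -1.9 tilt -1.0 q6 0.32 w 11.5 F [ 0.4  0.3 -2. ]
dp [121.2  22.8  -2.6] twist -0.2
top -y 217 y 56.0 154.4 x@mid 432.8 dx/dy 0.0408 z 213.0 dz/dy 0.0064
top all dx/dy 0.0408 dz/dy 0.0064
side +y 22 y 245.4 332.2 x@mid 432.8 dx/dy 0.0164 z 214.5 dz/dy 0.0083
side -y 106 y 52.4 152.8 x@mid 436.4 dx/dy 0.0456 z 213.6 dz/dy 0.0458
side all dx/dy 0.0186 dz/dy 0.0173
```

{"name": "carry_out", "arguments": {
  "dp": [
    [12,2,-2],
    [40,7,-2],
    [70,13,-2],
    [95,18,-2],
    [110,21,-2]
  ],
  "twist": [0,0,0,0,0],
  "jaw": [1,1,1,1,1]
}}

```text
time_s: 29.62
tool_pos: [545.9, 173.9, 205.4]
eef_rot: [1.0, -0.016, 0.0, 0.0]
force: [-0.5, -0.0, -1.0]
gripper_width: 11.7
```

{"name": "carry_out", "arguments": {
  "dp": [
    [5,1,0],
    [9,2,0],
    [11,2,0],
    [11,2,0],
    [11,2,0]
  ],
  "twist": [0,0,0,0,0],
  "jaw": [1,1,1,1,1]
}}

```text
time_s: 30.03
tool_pos: [553.2, 172.8, 205.9]
eef_rot: [1.0, -0.016, -0.0, 0.0]
force: [0.2, -0.0, -1.5]
gripper_width: 11.5
```

```bash
python3 - <<'E'
from barfit import *
to(553.5,172.5,149,-1.7)
bar(553.5,172.5,195,235)
for c in("top","side"):
  P=cloud(c,bot.snapshot(c)[1])
  for y in(302,42):
    q=P[(P[...,2]>140)&(P[...,2]<172)&(abs(P[...,0]-555)<35)&(abs(P[...,1]-y)<15)]
    if len(q)>3: print(c,"fork",y,len(q),q.min(0).round(1),q.max(0).round(1))
im=cv2.imread("pics/side_last.png");cv2.imwrite("pics/s6.png",cv2.resize(im[60:240,180:360],None,fx=3.3,fy=3.3))
E
```

```text
t 30.03 pos [553.2 172.8 205.9] yaw -1.8 tilt -1.0 q6 0.22 w 11.5 F [ 0.2 -0.  -1.5]
dp [ 0.4  0.3 56.9] twist -0.1
top -y 236 y 29.9 127.3 x@mid 550.2 dx/dy 0.0236 z 215.7 dz/dy -0.0033
top all dx/dy 0.0236 dz/dy -0.0033
side +y 33 y 220.0 318.5 x@mid 556.0 dx/dy 0.0354 z 217.1 dz/dy -0.0036
side -y 103 y 25.8 127.4 x@mid 553.3 dx/dy 0.027 z 216.6 dz/dy 0.042
side all dx/dy 0.0424 dz/dy 0.0133
top fork 42 67 [529.1  37.  141.4] [568.1  51.6 166.4]
side fork 302 18 [540.  292.2 140. ] [550.5 315.2 164.1]
side fork 42 82 [531.2  32.2 140.3] [571.3  50.7 164.4]
```

View pics/s6.png

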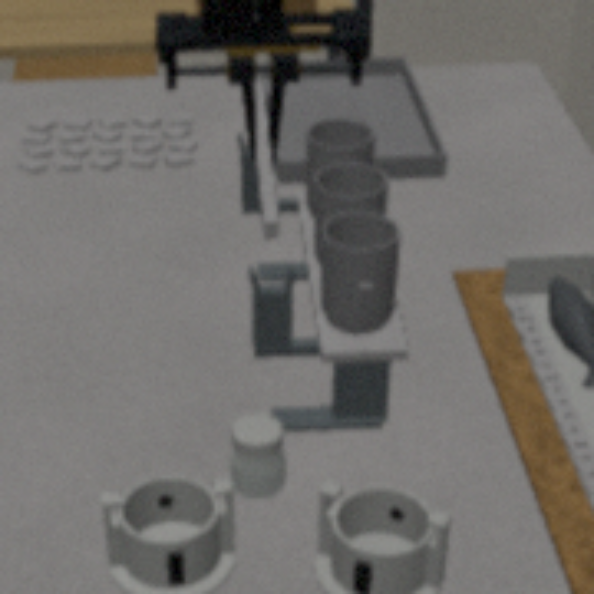

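The bar's near end, at (268,232) in the crop, hangs over the near fork's opening at (270,280). The numbers put it about 1.5 mm too far to the front and centred lengthwise. Lowering.

{"name": "carry_out", "arguments": {
  "dp": [
    [1.5,0,0],
    [1.5,0,10],
    [1.5,0,20],
    [1.5,0,28],
    [1.5,0,34]
  ],
  "twist": [0,0,0,0,0],
  "jaw": [1,1,1,1,1]
}}

```text
time_s: 30.65
tool_pos: [554.7, 172.4, 170.1]
eef_rot: [1.0, -0.016, -0.001, 0.0]
force: [0.4, -0.0, -1.6]
gripper_width: 11.4
```

{"name": "carry_out", "arguments": {
  "dp": [
    [0,0,3],
    [0,0,6],
    [0,0,9],
    [0,0,12],
    [0,0,15]
  ],
  "twist": [0,0,0,0,0],
  "jaw": [1,1,1,1,1]
}}

```text
time_s: 31.07
tool_pos: [555.3, 172.5, 156.7]
eef_rot: [1.0, -0.016, 0.0, 0.0]
force: [-1.0, 0.3, -1.1]
gripper_width: 11.6
```

```bash
python3 - <<'E'
from barfit import *
to(554.5,172.5,149,-1.7)
bar(554.5,172.5,166,190)
E
```

```text
t 31.07 pos [555.3 172.5 156.7] yaw -1.8 tilt -1.0 q6 0.22 w 11.6 F [-1.   0.3 -1.1]
dp [-0.8  0.   7.7] twist -0.1
top -y 121 y 30.3 126.2 x@mid 554.0 dx/dy 0.036 z 167.5 dz/dy -0.0045
top all dx/dy 0.036 dz/dy -0.0045
side +y 27 y 218.1 300.1 x@mid 557.6 dx/dy 0.0437 z 167.7 dz/dy 0.0064
side -y 69 y 26.7 125.6 x@mid 556.6 dx/dy 0.0329 z 167.8 dz/dy 0.0017
side all dx/dy 0.0425 dz/dy -0.0005
```

{"name": "carry_out", "arguments": {
  "dp": [
    [0,0,2],
    [0,0,4],
    [0,0,5.5],
    [0,0,6.5],
    [0,0,7.5]
  ],
  "twist": [0,0,0,0,0],
  "jaw": [1,1,1,1,1]
}}

```text
time_s: 31.58
tool_pos: [555.3, 172.5, 149.6]
eef_rot: [1.0, -0.016, 0.0, 0.0]
force: [-4.5, -0.8, 14.4]
gripper_width: 11.8
```

{"name": "carry_out", "arguments": {
  "dp": [
    [0,0,0.5],
    [0,0,0.5],
    [0,0,0.5],
    [0,0,0.5],
    [0,0,0.5]
  ],
  "twist": [0,0,0,0,0],
  "jaw": [1,1,1,1,1]
}}

```text
time_s: 32.0
tool_pos: [555.3, 172.5, 149.7]
eef_rot: [1.0, -0.016, 0.0, -0.0]
force: [-3.3, -0.6, 7.5]
gripper_width: 12.0
```

Seated: +7 to 14 N at tool z 149.7. I'll open only partly, to stay clear of the pots, and rise.

{"name": "carry_out", "arguments": {
  "dp": [
    [0,0,0],
    [0,0,0],
    [0,0,0],
    [0,0,0],
    [0,0,0]
  ],
  "twist": [0,0,0,0,0],
  "jaw": [0.85,0.75,0.7,0.7,0.7]
}}

```text
time_s: 32.42
tool_pos: [555.3, 172.5, 148.7]
eef_rot: [1.0, -0.016, -0.0, 0.0]
force: [-0.1, -0.2, 0.2]
gripper_width: 27.9
```

{"name": "carry_out", "arguments": {
  "dp": [
    [0,0,0],
    [0,0,-8],
    [0,0,-20],
    [0,0,-40],
    [0,0,-65]
  ],
  "twist": [0,0,0,0,0],
  "jaw": [0.7,0.7,0.7,0.7,0.7]
}}

```text
time_s: 32.83
tool_pos: [554.7, 172.3, 214.0]
eef_rot: [1.0, -0.016, -0.001, 0.0]
force: [-0.3, 0.4, 0.4]
gripper_width: 28.2
```

{"name": "carry_out", "arguments": {
  "dp": [
    [-10,0,-20],
    [-40,0,-40],
    [-70,0,-60],
    [-100,0,-60],
    [-130,0,-60]
  ],
  "twist": [0,0,0,0,0],
  "jaw": [0.7,0.7,0.7,0.7,0.7]
}}

```text
time_s: 33.25
tool_pos: [424.2, 176.6, 275.3]
eef_rot: [1.0, -0.016, 0.001, -0.0]
force: [0.1, 0.6, -0.8]
gripper_width: 28.4
```

{"name": "carry_out", "arguments": {
  "dp": [
    [0,30,0],
    [0,70,0],
    [0,110,0],
    [0,150,0],
    [0,190,0]
  ],
  "twist": [0,0,0,0,0],
  "jaw": [0.7,0.7,0.7,0.7,0.7]
}}

```text
time_s: 33.67
tool_pos: [418.7, -14.8, 274.6]
eef_rot: [1.0, -0.016, 0.001, 0.0]
force: [0.9, 0.3, -0.8]
gripper_width: 28.8
```

{"name": "carry_out", "arguments": {
  "dp": [
    [0,40,0],
    [0,80,0],
    [0,120,0],
    [0,160,0],
    [0,200,0]
  ],
  "twist": [0,0,0,0,0],
  "jaw": [0.7,0.7,0.7,0.7,0.7]
}}

```text
time_s: 34.08
tool_pos: [412.2, -215.2, 274.6]
eef_rot: [1.0, -0.016, 0.0, 0.0]
force: [0.8, 0.8, -0.3]
gripper_width: 28.3
```

```bash
python3 chk.py; python3 - <<'E'
from barfit import *
bar(554.5,172.5,150,172,9)
for n in("jar","scissors","forceps"):print(n,[(np.round(r["position"]),round(r["score"],2)) for c in("top","side") for r in bot.recognise(c,n)[:1]])
a=cv2.imread("pics/top_last.png")[110:240,80:290];b=cv2.imread("pics/side_last.png")[60:240,190:340]
cv2.imwrite("pics/f.png",np.hstack([cv2.resize(a,(480,300)),cv2.resize(b,(300,300))]))
E
```

```text
t 34.08 pos [ 412.2 -215.2  274.6] yaw -1.9 tilt -1.0 q6 -0.59 w 28.3 F [ 0.8  0.8 -0.3]
dp [   8.1 -415.3  270.9] twist 5.0
top (array([634.96666715, 266.72239653]), np.float64(0.8896762026327222), np.int64(115), np.float64(178.2334056571435))
top (array([632.30654698, 168.82428244]), np.float64(0.9210002172588438), np.int64(116), np.float64(178.39448701592787))
top (array([628.11651746,  75.71005862]), np.float64(0.8450716841889829), np.int64(110), np.float64(178.31155664295633))
side (array([637.16148264, 263.88084892]), np.float64(1.3841379665443656), np.int64(75), np.float64(178.28102343890856))
side (array([634.7882715 , 166.28934868]), np.float64(1.4705619743237321), np.int64(91), np.float64(178.08047355081675))
side (array([630.52008616,  72.99812902]), np.float64(1.0696129714970557), np.int64(99), np.float64(178.0790137397178))
top +y 183 y 218.1 321.5 x@mid 556.9 dx/dy 0.0147 z 160.1 dz/dy -0.0036
top -y 193 y 34.1 125.9 x@mid 556.9 dx/dy 0.0258 z 159.5 dz/dy 0.0156
top all dx/dy 0.0203 dz/dy 0.0035
side +y 38 y 217.9 316.6 x@mid 558.8 dx/dy 0.0072 z 160.6 dz/dy -0.007
side -y 95 y 28.3 126.7 x@mid 557.8 dx/dy 0.013 z 160.8 dz/dy 0.0351
side all dx/dy 0.0148 dz/dy 0.004
jar [(array([528., -41.,  60.]), 0.79), (array([531., -54.,  43.]), 0.86)]
scissors [(array([ 360., -352.,    4.]), 0.91)]
forceps [(array([528., -43.,  62.]), 0.7), (array([ 692., -266.,    7.]), 0.61)]
```

View pics/f.png

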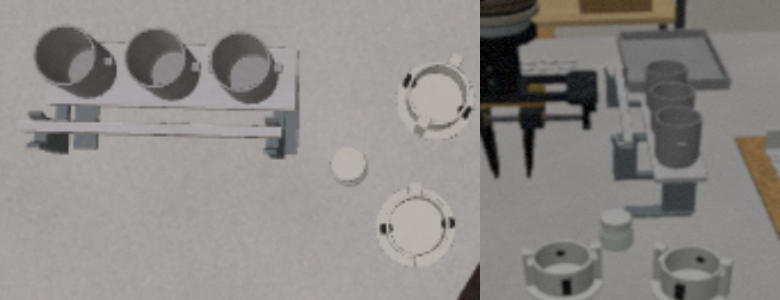

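```bash
python3 - <<'E'
from h import *
for c in("top","side"):
    im,d=bot.snapshot(c);P=cloud(c,d)
    m=(P[...,2]>150)&(P[...,2]<172)&(abs(P[...,0]-555)<30)&(P[...,1]>0)&(P[...,1]<345)
    # bar free span only (between forks) for the line
    q=P[m];s=q[(q[:,1]>65)&(q[:,1]<280)];s=s[s[:,2]>156];e=np.polyfit(s[:,1],s[:,0],1)
    r=rect(P,m&(P[...,1]>60)&(P[...,1]<285)&(P[...,2]>156))
    near=q[abs(q[:,0]-np.polyval(e,q[:,1]))<8]
    print(c,"line",e.round(4),"rect",r,"ends",near[:,1].min().round(1),near[:,1].max().round(1))
    for y in(302,43):print("  bar x at fork",y,np.polyval(e,y).round(1))
E
```

```text
top line [2.410000e-02 5.529469e+02] rect ((557.2307739257812, 173.3949737548828), (223.2884979248047, 12.459470748901367), 88.47635650634766) ends 32.4 322.2
  bar x at fork 302 560.2
  bar x at fork 43 554.0
side line [2.820000e-02 5.546012e+02] rect ((559.6516723632812, 171.80462646484375), (222.56930541992188, 11.968509674072266), 88.43477630615234) ends 29.5 319.9
  bar x at fork 302 563.1
  bar x at fork 43 555.8
```

```bash
python3 -c "
from station import bot
print(bot.finish_job(), bot.read_state()['time_s'])"
```

```text
the job is handed in; nothing more can be done
the job is handed in; nothing more can be done
```

I drew all three pots out of their cups, stood them on the shelf, laid the guard bar in both forks and handed the job in at about 34 s. The hand-in gives no verdict, so what follows rests on my own last measurements.

- **Pots:** they stand at about -96, -3 and +95 mm along the shelf. All are within about 4 mm of the middle line (limit 14 mm), and their rims are at the right height.
- **Bar:** its upper face is at about 160 mm, so it is down in both seats, level and parallel to the shelf within about 0.02 rad. It is about 4 mm off centre lengthwise (limit 20 mm) and 4–6 mm towards the shelf (limit 10 mm).
- **Jar, scissors and forceps:** I found the jar and scissors within about 3 mm of where they started. The side camera put the forceps at their start position. The top camera's best "forceps" match landed on the jar, so I discounted it.
- **Camera disagreement:** the two cameras differed by 2–4 mm throughout, so I averaged their readings when aiming.

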